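Eject a powder jar and stop it on the chute

TASK

Get the powder jar out of the spring dispenser without losing it: push the dispenser's square key all the way down with one fingertip, while the other finger already stands across the chute and stops the jar as it is shot out and slides down. Finish while holding exactly that: the key still pressed fully down and the jar at rest on the chute, standing on its base and leaning on the finger. Do not lift or tip the jar, and leave the other things on the bench where they are.

Things in the scene. Friction and masses are not known exactly. Their poses are not given: they have to be found in the camera images.
- dispenser: Jar dispenser fixed on the bench, yaw varies: grey foot plate 215 x 110 mm carrying an aluminium chute 223 mm long, with a grey back plate (top 104 mm high) at the chute's upper end. Origin under the middle at bench height; z up, x up the chute (away from the robot), y to the left looking up the chute. The chute's middle line is y = 0. The whole thing does not move.
- chute_end (a point): Middle of the open lower end of the chute floor: x = -107, y = 0, z = 14 mm in the dispenser's frame. The chute is slick (friction about 0.05), slopes 0.14 rad, falling to -x; its floor rises 0.14 mm per mm of x from here. Its side walls, y = 32 to 36 mm on both sides, stand 22 mm above its floor (about 48 mm above the bench at x = -20 mm).
- eject_key_top (a point): Centre of the top of the square plastic key, 36 x 36 mm, right of the chute in a black housing (46 x 46 mm, 49 mm high): x = -20, y = -61, z = 78 mm in the dispenser's frame when up, 66 mm when fully down (the point moves with the key). A steel stop on the key stands 7 mm out of the chute floor in front of the jar and sinks with the key; it rises again with the key and would lift a jar above it.
- eject_key (a joint): Travel of the key in m: 0 up, 0.012 fully down, straight down. A spring pushes it up: 2.4 N at the top, 6 N at the bottom. At about 0.007 the stop is level with the chute floor and the jar is set free at once.
- catch_point (a point): Point on the chute floor, on its middle line, beside the key (61 mm from the key's centre, towards +y): x = -20, y = 0, z = 26 mm in the dispenser's frame. A fingertip over this point at the height of the pressed key clears the chute walls by about 18 mm and is in the jar's way; about 60 mm between the centres of the two fingertips fits. The jar's lid meets the finger 15 to 30 mm above its tip.
- jar: Round white powder jar with screw lid, 57 mm across, 66 mm high, 0.2 to 0.31 kg, loose; origin at the centre of its underside, z along its axis. It stands on the chute at x = 50 mm in the dispenser's frame (leaning 0.14 rad with it), between a spring pusher (1.8 N, 20 mm stroke) and the stop. Freed, it slides down the chute and off its lower end in about half a second unless stopped.
- other_jar: Bystander: jar like the one in the dispenser, 57 mm across, 66 mm high, standing on the bench left of the dispenser; origin at the centre of the underside.
- cap: Bystander: white bottle cap with a nozzle, 48 mm across, 68 mm high, standing left of the dispenser; origin at the centre of the underside.
- black_jar: Bystander: black jar, 69 mm across, 90 mm high, behind the dispenser; origin at the centre of the underside.
- beaker: Bystander: open beaker, 78 mm across, 109 mm high, behind the dispenser; origin at the centre of the underside.
- funnel: Bystander: small funnel standing on its mouth, spout up, 72 mm across, 85 mm high, behind the dispenser; origin at the centre of the underside.
- brush: Bystander: nail brush with a handle, 30 x 86 x 55 mm; origin at the centre of the underside.
- marker: Bystander: marker pen lying on the bench, 135 mm long along its y, 17 mm thick; origin at the centre of the underside.
Mind the look-alikes: they are no part of the job. There is more than one size of the jar; the one meant has the size given above.

How it is judged (in metres and radians):
At the end, for the whole second after the job is handed in: Key held at least 9 mm down; jar at least 14 mm out of its nest, at rest on the chute against a finger, its origin between x = -70 and 36 mm and within 12 mm of the middle line in the dispenser's frame, tilted under 0.26 rad from vertical (the chute leans it 0.14) (value of joint eject_key above 0.009 m and contact force between the fingers and jar above 0.03 N and x of jar in the frame of dispenser between -0.07 and 0.036 m and y of jar in the frame of dispenser between -0.012 and 0.012 m and angle between jar's own z axis and vertical below 0.26 rad and linear speed of jar below 0.01 m/s); the arm keeps its last pose, push and grip.
It fails at once if the jar slides away off the end of the chute (x of jar in the frame of dispenser below -0.085 m).
It fails at once if the jar is lifted (z of jar in the frame of dispenser above 0.048 m).
It fails at once if the jar is tipped (angle between jar's own z axis and vertical above 0.45 rad).
It fails at once if another thing on the bench is disturbed (distance of any of other_jar, cap, black_jar, beaker, funnel, brush, marker from where it was at the start of the episode above 0.015 m).
It also fails if it takes over 29 s, if anything falls off the work surface, if the arm or the gripper's body presses on something with over 40 N, if the wrist force passes 120 N, or if a joint passes its speed limit or range.

ROBOT

A 6-joint arm with a two-finger parallel gripper is mounted at the origin on a cart in front of the work surface, level with it; the furniture and walls round the work are solid. World frame = base frame: x ahead of the robot, y to its left, z up, the work surface at z = 0. Lengths are in m, angles in degrees, forces in N, time in s.
With the tool pointing down it reaches from about 0.275 to 0.975 m from the base axis. Payload 8.4 kg.
Tool frame: the origin (TCP) lies midway between the tips of the shut fingers; the grasp point (between the pads) lies bot.grip_point_offset behind it (bot.grip_point_offset is the distance from the TCP to the grasp point, in m); z points along the fingers, y is the line along which they close (so a half turn about z gives the same grasp; the last joint's range is limited). The gripper opens to 92 mm and grips with 3 to 60 N. Pads are 20 mm wide; open, the fingers measure 128 mm over their backs; the gripper's body (75 mm by 189 mm) begins 69 mm behind the grasp point.
Start: joints at [72.112, 20.225, 93.587, -0, 66.188, -0.138], TCP at [0.191, 0.595, 0.215] pointing down, gripper open.
Joint ranges: [-150.9, 150.9], [-52.94, 120.26], [3.33, 152.33], [-74.26, 254.26], [0, 154.13], [-172.89, 172.89]. Speed limits (degrees/s): [127.2, 127.2, 159.86, 180, 180, 180].

INTERFACE

Orientations are given as a 3x3 rotation matrix whose columns are the frame's x, y, z axes.
In Python, from bench import bot gives the robot as it stands. The module is installed in compiled form; this text tells all that it offers. Calls block until the motion is done:
- bot.move_pose(position, orientation): joint-space move of the TCP to a pose.
- bot.line_to(position, vel=0.15, orientation=None): straight line of the TCP; orientation=None keeps the orientation; vel is the mean speed in m/s.
- bot.move_joints(angles): joint-space move.
- bot.let_go() and bot.close_gripper(): open the fingers fully, or close them until they stop; the grip force is fixed at half the most.
- bot.pause(seconds).
- bot.inverse_kinematics(position, orientation): joint angles nearest the present ones, or None.
- bot.camera(name): name is "scene" or "top" or "wrist"; returns (picture, depth): 420x560x3 uint8, red, green, blue; 420x560 float32, m along the optical axis (not along the pixel's ray), 0 where there is no reading.
- bot.get_calibration(name): a dict with "fx", "fy", "cx", "cy" (pixels), "k1" (the pictures are not rectified: a ray, as slopes to the right and down, at radius r is drawn at 1 + k1 r^2 times it, then the intrinsics apply), "xyz" and "rotation" of the camera in the world; the wrist camera has in their place "T_tool_cam" (4x4, takes a point from camera to tool coordinates, whose origin is the TCP and whose axes are the flange's). Camera axes: x right, y down, z forward; pixel columns grow to the right and rows downward; lengths in m; the calibration is good to about 2 mm. A picture is of the moment at which its call begins: read the wrist's pose just before it. get_calibration takes no time and is no camera call.
A pose or a line that the arm cannot do raises bot.Unreachable and nothing moves.
- bot.hand_in(): hands the job in; it is judged then, once.
Readings, each from a call of its own:
- bot.get_t(): time.
- bot.get_joint_positions(): joint angles.
- bot.get_qd(): joint speeds.
- bot.get_joint_torque(): joint torques, N m.
- bot.get_position(): TCP position.
- bot.get_eef_rot(): TCP orientation.
- bot.get_contact_force(): force on the tool from outside, world axes, zero at the start.
- bot.get_moment(): the same for the moment, N m.
- bot.get_grip_width(): finger opening in m.
- bot.get_finger_force(): force on a finger pad.
Only numpy, scipy, OpenCV 4.12 (cv2) and the standard library are available. Lean on these libraries where they do the work, as an engineer would, in place of code of your own. Each camera call takes 0.05 s, during which the arm holds its last target. There are 200 camera calls.

## Working session

There is one attempt and no reset: what is moved stays moved. The work goes in short steps, each a Python script; the robot and the scene stay as the last script left them, time stands still between calls to the robot, and variables do not carry over. Pictures are saved under pics/ and viewed, at most 10 in all, crops included, and the job is handed in when it is done.

```bash
mkdir -p pics
cat > h.py <<'E'
import numpy as np, cv2
from bench import bot
def save(n,img): cv2.imwrite('pics/'+n,cv2.cvtColor(img,cv2.COLOR_RGB2BGR))
def cloud(name,depth,pose=None):
    c=bot.get_calibration(name)
    v,u=np.mgrid[0:depth.shape[0],0:depth.shape[1]]
    x=(u-c['cx'])/c['fx'];y=(v-c['cy'])/c['fy'];a,b=x.copy(),y.copy()
    for _ in range(8):
        s=1+c['k1']*(a*a+b*b);a,b=x/s,y/s
    P=np.stack([a*depth,b*depth,depth],-1)
    if 'xyz' in c: R,t=np.array(c['rotation']),np.array(c['xyz'])
    else:
        T=np.array(c['T_tool_cam']);R=pose[1]@T[:3,:3];t=pose[1]@T[:3,3]+pose[0]
    W=P@R.T+t; W[depth<=0]=np.nan
    return W
E
python3 - <<'E'
from h import *
print(bot.get_t(),bot.grip_point_offset,bot.get_eef_rot(),bot.get_grip_width())
for n in('top','scene'):
    p,d=bot.camera(n);save(n+'.png',p);np.savez(n+'.npz',p=p,W=cloud(n,d));print(n,bot.get_calibration(n))
E
```

```text
0.0 0.0187 [[-9.52386575e-01  3.04892824e-01 -4.21183410e-04]
 [ 3.04893115e-01  9.52385680e-01 -1.30547052e-03]
 [ 3.10045493e-06 -1.37172852e-03 -9.99999059e-01]] 0.09165292347982948
top {'fx': 403.92279302377693, 'fy': 403.92279302377693, 'cx': 276.070299462981, 'cy': 205.9979371832132, 'k1': -0.024012829405367517, 'xyz': array([ 0.39875419, -0.1123582 ,  0.96631869]), 'rotation': array([[-0.00407979, -0.97884111,  0.20458114],
       [-0.99999082,  0.00372534, -0.00211768],
       [ 0.00131074, -0.2045879 , -0.97884732]])}
scene {'fx': 422.63323349227886, 'fy': 422.63323349227886, 'cx': 278.3469957110086, 'cy': 212.81928622340487, 'k1': -0.035887451514470765, 'xyz': array([ 0.18683457, -0.62243751,  0.8493005 ]), 'rotation': array([[ 0.77523275, -0.48902919,  0.39983076],
       [-0.6316657 , -0.59659764,  0.49504514],
       [-0.00355344, -0.63633458, -0.771405  ]])}
```

View pics/top.png

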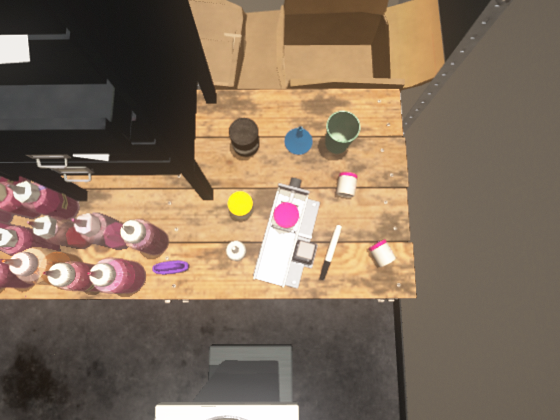

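View pics/scene.png

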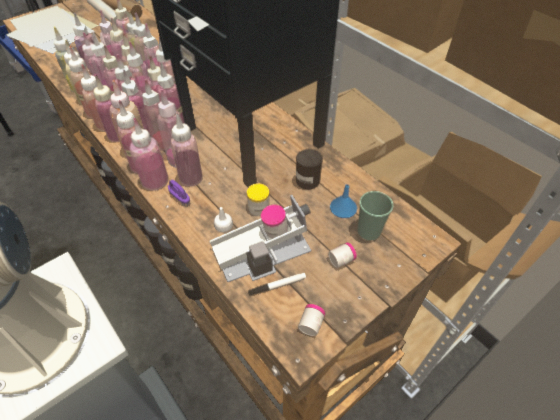

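The top view shows the dispenser at about (287,237), with the chute's lower end near (270,280). The key is the dark cube at (304,250) and the jar in the nest has a pink lid at (286,214).

The look-alikes are the yellow-lid jar (240,204), the two jars lying at (347,184) and (383,254), and the black jar (244,134). Only the pink-lidded jar at (286,214) stands in the chute. I'll confirm it with a crop and measure.

Run:
```python
from h import *
p=np.load('top.npz')['p'];save('crop.png',cv2.resize(p[170:300,215:345],None,fx=4.4,fy=4.4,interpolation=cv2.INTER_CUBIC))
for n,(r0,r1,c0,c1) in {'top':(175,295,250,330),'scene':(190,285,205,320)}.items():
    z=np.load(n+'.npz');W=z['W'];h=cv2.cvtColor(z['p'],cv2.COLOR_RGB2HSV).astype(int)
    m=np.zeros(W.shape[:2],bool);m[r0:r1,c0:c1]=1
    k=m&(h[...,0]>150)&(h[...,0]<175)&(h[...,1]>150)&(W[...,2]>.085)
    q=W[k];print(n,'lid',k.sum(),np.nanmedian(q,0),np.nanmin(q,0),np.nanmax(q,0))
    lid=np.nanmedian(q,0)[:2]
    dark=m&(W[...,2]>.066)&(W[...,2]<.09)&(np.linalg.norm(W[...,:2]-lid,axis=-1)>.05)
    nl,L,st,ce=cv2.connectedComponentsWithStats(dark.astype(np.uint8))
    for i in range(1,nl):
        if st[i,4]>30:
            q=W[L==i];r=cv2.minAreaRect((q[:,:2]*1000).astype(np.float32));print('key?',ce[i],st[i,4],np.median(q,0),r)
    f=m&(W[...,2]>.006)&(W[...,2]<.09);nl,L,st,ce=cv2.connectedComponentsWithStats(f.astype(np.uint8))
    i=1+st[1:,4].argmax();q=W[L==i];r=cv2.minAreaRect((q[:,:2]*1000).astype(np.float32));print('plate',r,cv2.boxPoints(r).round())
# cabinet/bottles: tall stuff
W=np.load('top.npz')['W'];q=W[(W[...,2]>.12)]
for y0 in np.arange(-.1,.7,.1):
    s=q[(q[:,1]>y0)&(q[:,1]<y0+.1)&(q[:,0]>.15)&(q[:,0]<.75)]
    if len(s):print(round(y0,1),s[:,0].min().round(3),s[s[:,0]<.5][:,2].max().round(3) if (s[:,0]<.5).any() else None)
```

```text
top lid 452 [ 0.56139703 -0.13580594  0.10034277] [ 0.53535246 -0.15983791  0.09343632] [ 0.58623379 -0.10962998  0.10681341]
key? [295.69148936 182.5106383 ] 94 [ 0.63710991 -0.15927844  0.08599088] ((636.3801879882812, -157.95999145507812), (25.181854248046875, 20.21963882446289), 74.21907043457031)
key? [292.03508772 190.87719298] 57 [ 0.619051   -0.15059182  0.07638271] ((617.310546875, -149.02569580078125), (65.47405242919922, 14.043527603149414), 75.15563201904297)
key? [305.77153558 249.43820225] 267 [ 0.48735989 -0.17960601  0.07760331] ((487.02166748046875, -179.28680419921875), (35.760215759277344, 35.82789993286133), 74.32430267333984)
plate ((516.7824096679688, -149.12417602539062), (128.7613525390625, 219.86843872070312), 74.51261138916016) [[ 394. -182.]
 [ 606. -241.]
 [ 640. -116.]
 [ 428.  -58.]]
scene lid 366 [ 0.56234972 -0.13791822  0.1004926 ] [ 0.53586668 -0.16481506  0.093655  ] [ 0.58904184 -0.11112288  0.10577261]
key? [297.65882353 213.75294118] 85 [ 0.61884161 -0.15451467  0.07695455] ((617.8869018554688, -153.4859619140625), (70.35057067871094, 15.574211120605469), 76.82672882080078)
key? [305.27631579 208.88157895] 76 [ 0.63983803 -0.1634842   0.08585567] ((641.050537109375, -159.30062866210938), (23.174911499023438, 19.394651412963867), 80.18993377685547)
key? [258.43933054 249.42259414] 239 [ 0.48665255 -0.18085283  0.07770178] ((488.0154724121094, -178.29263305664062), (38.38983917236328, 35.84283447265625), 74.44206237792969)
plate ((517.2725830078125, -150.5244140625), (128.26417541503906, 221.31976318359375), 74.36013793945312) [[ 393. -182.]
 [ 607. -242.]
 [ 641. -119.]
 [ 428.  -59.]]
0.0 0.554 None
0.1 0.412 0.182
0.2 0.394 0.217
0.3 0.4 0.24
0.4 0.412 0.187
```

View pics/crop.png

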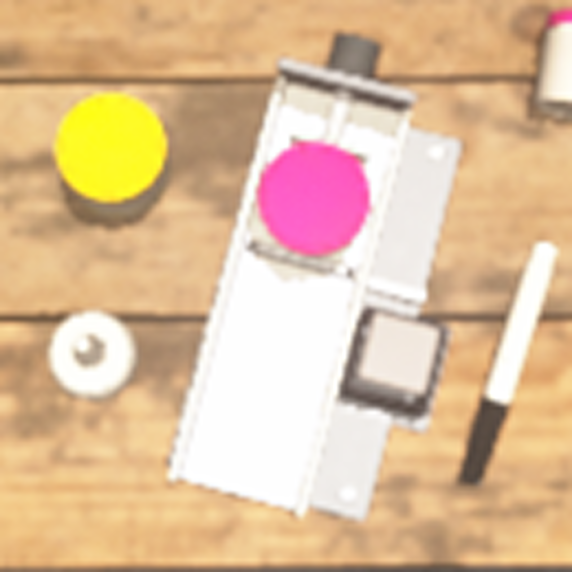

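The crop confirms the pink-lid jar standing in the nest behind the stop, with the key to the right of the chute. The measurements agree: the key top is at z 0.0776 and 36 mm square, the lid lies at the predicted spot, and the yaw is -15.6°.

The gripper can only stand fully open, with fingertip centres 110 mm apart. So I'll turn it diagonally: finger A on the key's outer part, finger B on the chute's middle line lower down.

```bash
cat >> h.py <<'E'
ya=np.radians(-15.6);R2=np.array([[np.cos(ya),-np.sin(ya)],[np.sin(ya),np.cos(ya)]])
O=np.array([.487,-.180])-R2@[-.020,-.061]
A=np.array([-.008,-.077]);by=.002;dy=by-A[1];B=np.array([A[0]-np.sqrt(.110**2-dy**2),by])
mid=O+R2@((A+B)/2);u=R2@(A-B);u/=np.linalg.norm(u)
Y=np.array([*u,0]);Z=np.array([0,0,-1.]);RT=np.stack([np.cross(Y,Z),Y,Z],1)
def P(z): return [*mid,z]
E
python3 - <<'E'
from h import *
print(O,mid,O+R2@A,O+R2@B,B,bot.inverse_kinematics(P(.105),RT))
p0=bot.get_position();bot.line_to([p0[0],p0[1],.33],vel=.25)
bot.move_pose([.27,.05,.33],RT)
bot.move_pose(P(.2),RT);bot.line_to(P(.1),vel=.15)
print(bot.get_t(),bot.get_position(),bot.get_joint_positions(),bot.get_grip_width(),bot.get_contact_force())
for n in('top','scene'):
    p,d=bot.camera(n);np.savez(n+'2.npz',p=p,W=cloud(n,d));q=p[120:330,180:400];save(n+'2.png',cv2.resize(q,None,fx=2.6,fy=2.6))
E
```

```text
[ 0.52266736 -0.12662548] [ 0.46801536 -0.1503006 ] [ 0.49425523 -0.19863764] [ 0.44177548 -0.10196357] [-0.0845441  0.002    ] [-1.79789806e+01  1.66655941e+01  1.15267004e+02 -2.54444375e-14
  4.80674018e+01  4.35255907e+01]
4.6917 [ 0.4686731  -0.15021992  0.10090928] [-1.79473819e+01  1.70405248e+01  1.15420207e+02  1.80570298e-03
  4.74589825e+01  4.35277789e+01] 0.09193460606684875 [ 0.14658535 -0.14472552  0.46828796]
```

View pics/scene2.png

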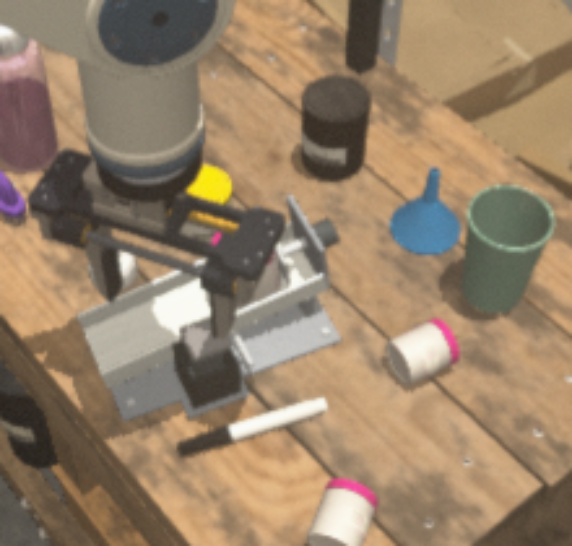

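Finger A stands over the key at crop pixel (215,340). Finger B's tip is near (110,290) and I'll check its position numerically.

Run:
```python
from h import *
W=np.load('scene2.npz')['W'];q=W.reshape(-1,3)
for name,c in(('A',O+R2@A),('B',O+R2@B)):
    s=q[(q[:,2]>.096)&(q[:,2]<.125)&(np.linalg.norm(q[:,:2]-c,axis=1)<.03)]
    d=(s[:,:2]-O)@R2*1000
    print(name,len(s),s[:,2].min(),'disp frame min/max',d.min(0).round(),d.max(0).round(),cv2.minAreaRect(d.astype(np.float32)),'want',(A if name=='A' else B)*1000)
    print(d[s[:,2]<.112].round()[:12].tolist())
```

```text
A 51 0.10095533623240904 disp frame min/max [-20. -87.] [  3. -74.] ((-7.879587173461914, -81.40519714355469), (22.675304412841797, 11.58715534210205), 5.954786777496338) want [ -8. -77.]
[[2.0, -75.0], [-1.0, -79.0], [-18.0, -79.0], [-14.0, -81.0], [-5.0, -83.0], [-18.0, -80.0], [-16.0, -80.0], [-14.0, -82.0], [-18.0, -78.0], [-16.0, -79.0], [-14.0, -82.0], [-13.0, -84.0]]
B 66 0.09998926023414245 disp frame min/max [-92. -13.] [-69.   2.] ((-79.2068862915039, -1.6612815856933594), (21.345693588256836, 13.680403709411621), 35.75645065307617) want [-84.54410493   2.        ]
[[-71.0, 0.0], [-71.0, 0.0], [-75.0, -4.0], [-72.0, -2.0], [-69.0, 2.0], [-75.0, -5.0], [-72.0, -2.0], [-91.0, -3.0], [-78.0, -5.0], [-76.0, -6.0], [-91.0, -2.0], [-89.0, -4.0]]
```

Both fingertips are where planned, with B's leading corner at x = -69, y = 2 mm. Now press the key.

Run:
```python
from h import *
bot.line_to(P(.082),vel=.08)
bot.line_to(P(.067),vel=.05)
z=.067
for i in range(6):
    bot.pause(.3);f=bot.get_contact_force();print(bot.get_t(),z,bot.get_position()[2],f)
    if f[2]>10: break
    z-=.001;bot.line_to(P(z),vel=.02)
for n in('top','scene'):
    p,d=bot.camera(n);np.savez(n+'3.npz',p=p,W=cloud(n,d));q=p[120:330,180:400];save(n+'3.png',cv2.resize(q,None,fx=2.6,fy=2.6))
p,d=bot.camera('wrist');save('wrist3.png',p)
W=np.load('scene3.npz')['W'];h=cv2.cvtColor(np.load('scene3.npz')['p'],cv2.COLOR_RGB2HSV).astype(int)
k=(h[...,0]>150)&(h[...,0]<175)&(h[...,1]>150)&(np.linalg.norm(W[...,:2]-O,axis=-1)<.15)
q=W[k];d=(q[:,:2]-O)@R2*1000;print('lid',len(d),d.min(0),d.max(0),np.median(q[:,2]))
```

```text
5.9167 0.067 0.06739483008363603 [ 1.30645194 -0.74724518  5.57429213]
6.4667 0.066 0.06637705339474581 [ 1.62549247 -1.45678016  4.68440782]
7.0167 0.065 0.06600211028313752 [-1.29087     0.67834504 14.22696403]
lid 208 [-67.796097   -71.96775261] [-16.98529309  26.52461621] 0.08781147006478368
```

View pics/scene3.png

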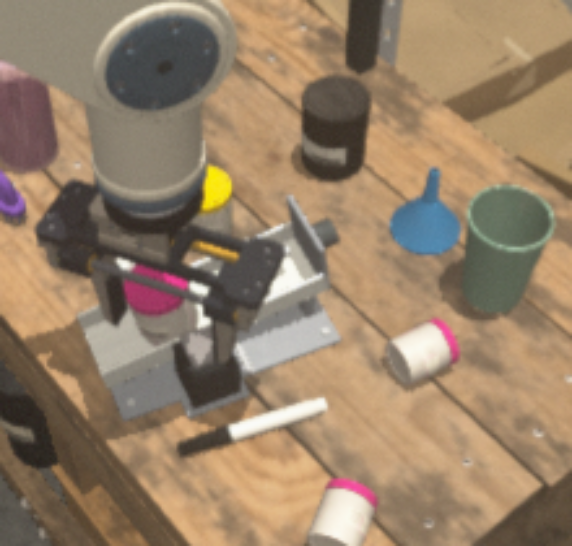

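View pics/wrist3.png

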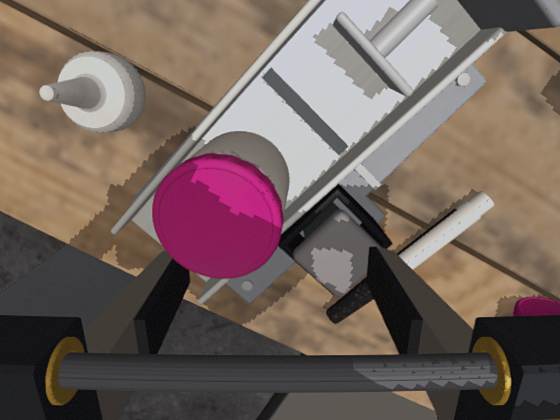

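The jar is caught on the chute against finger B, with its lid at (215,215) in the wrist view. Finger A has the key at its bottom stop (14 N at z 0.066). One check that the jar is at rest, then hand in.

Run:
```python
from h import *
def lid():
    p,d=bot.camera('scene');W=cloud('scene',d);h=cv2.cvtColor(p,cv2.COLOR_RGB2HSV).astype(int)
    k=(h[...,0]>150)&(h[...,0]<175)&(h[...,1]>150)&(np.linalg.norm(W[...,:2]-O,axis=-1)<.15)
    q=W[k];d=(q[:,:2]-O)@R2*1000;d=d[q[:,2]>.08];return d.mean(0),d.min(0),d.max(0)
a=lid();bot.pause(1);b=lid();print(a,b,bot.get_contact_force(),bot.get_position(),bot.get_finger_force(),bot.get_t())
if np.abs(a[0]-b[0]).max()<1.5: print(bot.hand_in())
```

```text
(array([-46.17808743,  -6.54599944]), array([-67.93246051, -71.29221567]), array([-17.05346926,  24.52046416])) (array([-46.43245026,  -6.63405728]), array([-68.62399653, -72.17600869]), array([-17.18823135,  26.39685218])) [-1.95518771  0.30069    14.01816165] [ 0.46880484 -0.15066293  0.06599585] 7.218386125168763 8.2667
the job is handed in; nothing more can be done
None
```

The job is handed in: at the last check the key was held at its bottom stop with about 14 N, and the jar was at rest, upright on the chute against the other finger. `hand_in()` gave no verdict.

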